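# Swap the meter and the bottle: stand the handheld meter on its step

### The arm

A 6-joint arm with a two-finger parallel gripper is mounted at the origin on the work surface. World frame = base frame: x ahead of the robot, y to its left, z up, the work surface at z = 0. Lengths are in mm, angles in rad, forces in N, time in s.
With the tool pointing down it reaches from about 350 to 975 mm from the base axis. Payload 7.1 kg.
Tool frame: the origin (TCP) lies midway between the tips of the shut fingers; the grasp point (between the pads) lies 19 mm behind it; z points along the fingers, y is the line along which they close (so a half turn about z gives the same grasp; the last joint's range is limited). The gripper opens to 88 mm and grips with 3 to 60 N. Pads are 20 mm wide; open, the fingers measure 115 mm over their backs; the gripper's body (75 mm by 178 mm) begins 61 mm behind the grasp point.
Start: joints at [-0.019, 0.423, 1.63, -0, 1.089, -0.019], TCP at [624.984, 0.026, 185.875] pointing down, gripper open.
Joint ranges: [-3, 3], [-0.9, 2.11], [0.09, 2.58], [-1.31, 4.45], [0.11, 2.69], [-2.54, 2.54]. Speed limits (rad/s): [2.39, 2.39, 3.01, 3.14, 3.14, 3.14].

### API

Orientations are given as a rotation vector (axis times angle).
In Python, from workcell import get_obs, get_image, camera_params, close_job gives the robot as it stands.
- The arm moves only by the shell command python3 -m creep 'ROWS' [OPENING]. ROWS is a JSON object of lists of equal length, an entry for each row: "delta_pos": the shift along the tool's x, y, z in m, a list of three; "twist": the turn, a rotation vector about the tool's x, y, z in degrees, a list of three. A call has 1 to 20 rows; each row shifts and turns the commanded pose from where the row before left it, along the tool's axes as they then stand; what a row does not reach is not made up. A row lasts 1/12 s, in which the tool goes at most 41.7 mm and 7.16 degrees, less where a joint would pass 70% of its speed; a pose out of reach is approached as far as the arm can. A call with a gripper value outside its range is refused whole. OPENING is the opening, from 0 (shut) to 1 (fully open), set as the call begins (- or left out, the last holds). The fingers move at their own pace and stop on an object; the grip force is fixed at half the most. Time passes only in rows, so rows that do not move let the fingers close. It gives the time, the measured TCP pose, the force, the opening and the grip force at its end, in the units of the state.
- get_obs(): the state, without advancing time (a new reading comes with each control period).
- get_image(name): name is "scene" or "side" or "wrist"; returns (picture, depth): 400x640x3 uint8, red, green, blue; 400x640 float32, mm along the optical axis (not along the pixel's ray), 0 where there is no reading.
- camera_params(name): a dict with "camera_matrix" (3x3 intrinsics, pixels), "k1" (the pictures are not rectified: a ray, as slopes to the right and down, at radius r is drawn at 1 + k1 r^2 times it, then the intrinsics apply), "extrinsics" (4x4, takes a point from camera to world coordinates). Camera axes: x right, y down, z forward; pixel columns grow to the right and rows downward; lengths in mm; the calibration is good to about 2 mm. A picture is of the moment at which its call begins: read the wrist's pose just before it. camera_params takes no time and is no camera call; for the wrist camera it gives the pose at the moment of the call.
- close_job(): hands the job in; it is judged then, once.
The state is a dict: "t": time; "qpos": joint angles; "qvel": joint speeds; "joint_torque": joint torques, N m; "ee_pos": TCP position; "orientation": TCP orientation; "ft_force": force on the tool from outside, world axes, zero at the start; "moment": the same for the moment, N m; "width": finger opening in mm; "grasp_force": force on a finger pad.
Only numpy, scipy, OpenCV 4.12 (cv2) and the standard library are available. Lean on these libraries where they do the work, as an engineer would, in place of code of your own. Each camera call takes 0.05 s, during which the arm holds its last target. There are 200 camera calls.

### The job

The flat handheld meter was left lying on the rubber mat and the white bottle is standing on the meter's metal step: swap them. Stand the meter upright on its narrow foot end in the middle of the step, display facing squarely out over the step's front edge, the one with the black trim, and stand the bottle upright wholly on the mat. Do not drop the meter, let it fall over or tip the bottle over, and leave the beaker, the tip box and the amber jar where they are.

Things in the scene. Friction and masses are not known exactly. Their poses are not given: they have to be found in the camera images.
- meter: handheld meter, a flat white plastic box 116 long x 56 wide x 26 mm thick, 0.11 to 0.22 kg; starts flat on its back on the mat, head end roughly away from the robot. Origin: centre of its back face. x along its length from the foot end to the head end, z out of the display face (dark square near the head end; six grey keys near the foot end), y across its width
- meter_foot (a point): centre of the meter's foot end, the 56 x 26 mm end face beside the keys on which it is to stand (58 mm from mid-length, 13 mm in front of the back face); axes as the meter's
- meter_head (a point): centre of the meter's head end, the other end face, beside the display; axes as the meter's
- stand: the meter's step: a low fixed aluminium block with a flat top, 90 deep (x) x 120 wide (y) x 25 mm high. Origin: centre of its underside. Its front edge, with a black trim strip along it, is on its +x side, roughly away from the robot
- stand_top (a point): centre of the step's flat top, 25 mm above the bench; axes as the step's
- stand_front (a point): middle of the step's front top edge (the one with the black trim), 45 mm to +x of the top's centre
- mat: fixed black rubber mat, 150 (x) x 110 (y) x 3 mm thick, flat on the bench. Origin: centre of its underside
- mat_top (a point): centre of the mat's top face, 3 mm above the bench; axes as the mat's
- bottle: white plastic reagent bottle with a paper label, round, 56 mm in diameter up to 71 mm, narrowing to a neck, with a white screw cap 26 mm in diameter and 16 mm tall at the top, 115 mm high in all, 0.15 to 0.31 kg, loose; starts standing on the step. Origin: centre of its underside, z up its axis
- beaker: bystander: glass beaker, 68 mm across the rim, 85 mm high. Origin: centre of its underside
- tip_box: bystander: grey box with a clear lid, 70 x 100 x 65 mm high. Origin: centre of its underside
- jar: bystander: amber glass jar with a black cap, 72 mm in diameter, 90 mm high. Origin: centre of its underside
Mind the look-alikes: they are no part of the job. There is more than one size of the mat; the one meant has the size given above.

How it is judged (in metres and radians):
At the end, for the whole second after the job is handed in: The meter stands on its foot end on the step, within 0.1 rad of vertical, foot within 22 mm of the middle, display facing the step's front within 0.3 rad. The bottle stands upright (0.1 rad) on the mat, within 50 mm (mat's x) and 30 mm (y) of its centre. Both on their surface within 4 mm, at rest (angle between meter's own x axis and vertical below 0.1 rad and horizontal distance between meter_foot and stand_top below 0.022 m and z of meter_foot in the frame of stand_top between -0.004 and 0.004 m and angle between the z axis of meter and the x axis of stand, either way round below 0.3 rad and z of stand_front in the frame of meter above 0.01 m and angle between bottle's own z axis and vertical below 0.1 rad and x of bottle in the frame of mat_top between -0.05 and 0.05 m and y of bottle in the frame of mat_top between -0.03 and 0.03 m and z of bottle in the frame of mat_top between -0.004 and 0.004 m and linear speed of each of meter, bottle below 0.02 m/s); the robot touches nothing.
It fails at once if the meter is dropped or falls over (moves faster than 0.6 m/s with no finger on it) (contact force between meter and the fingers below 0.01 N and linear speed of meter above 0.6 m/s).
It fails at once if the bottle is tipped over (more than 0.8 rad) (angle between bottle's own z axis and vertical above 0.8 rad).
It fails at once if the beaker, tip box or jar is pushed more than 30 mm or tipped (distance of any of beaker, tip_box, jar from where it was at the start of the episode above 0.03 m or angle between any of beaker, tip_box, jar's own z axis and vertical above 0.5 rad).
It also fails if it takes over 70 s, if anything falls off the work surface, if the arm or the gripper's body presses on something with over 40 N, if the wrist force passes 120 N, or if a joint passes its speed limit or range.

## Working session

There is one attempt and no reset: what is moved stays moved. The work goes in short steps, Python scripts to look and compute and a shell command to move; the robot and the scene stay as the last step left them, time stands still between calls to the robot, and variables do not carry over. Pictures are saved under pics/ and viewed, at most 12 in all, crops included, and the job is handed in when it is done.

```bash
ls; mkdir -p pics; cat > h.py <<'E'
import numpy as np, cv2
from workcell import get_obs, get_image, camera_params
def grab(n, f=None):
    p=camera_params(n); im,d=get_image(n)
    if f: cv2.imwrite('pics/'+f, im[:,:,::-1])
    return im,d,p
def rays(p,uv):
    K=np.array(p['camera_matrix'],float);k=p['k1'];E=np.array(p['extrinsics'],float)
    uv=np.atleast_2d(uv).astype(float)
    s=np.c_[(uv[:,0]-K[0,2])/K[0,0],(uv[:,1]-K[1,2])/K[1,1]]; u=s.copy()
    for _ in range(20): u=s/(1+k*(u**2).sum(1,keepdims=True))
    return E[:3,3], np.c_[u,np.ones(len(u))]@E[:3,:3].T
def plane(p,uv,z):
    o,r=rays(p,uv); return o+r*((z-o[2])/r[:,2])[:,None]
def depthpts(p,uv,d):
    uv=np.atleast_2d(uv).astype(int); o,r=rays(p,uv); return o+r*d[uv[:,1],uv[:,0]][:,None]
E
python3 - <<'E'
from h import *
a=grab('scene','s0.png');b=grab('side','d0.png');
for x in(a,b): print(np.round(np.array(x[2]['extrinsics']),2).tolist(), x[2]['k1'])
print(get_obs())
E
```

```text
pics
[[-0.29, 0.75, -0.6, 1052.46], [0.96, 0.23, -0.18, 200.22], [-0.0, -0.63, -0.78, 853.96], [0.0, 0.0, 0.0, 1.0]] -0.015455525499859504
[[0.72, -0.44, 0.53, -178.95], [-0.69, -0.44, 0.58, -670.59], [-0.02, -0.78, -0.62, 751.5], [0.0, 0.0, 0.0, 1.0]] -0.11856753258579616
{'t': 0.1, 'qpos': array([-1.90092017e-02,  4.23770298e-01,  1.63058511e+00,  2.61816433e-05,
        1.08859070e+00, -1.90064476e-02]), 'qvel': array([-0.00029064, -0.00089615, -0.00162332,  0.00029217,  0.00232761,
        0.00102596]), 'joint_torque': array([ 6.49496542e-04, -5.45618248e+01, -2.74323839e+01,  6.46709581e-02,
        1.88581715e-02,  1.54216096e-06]), 'ee_pos': array([6.24463324e+02, 3.82087367e-02, 1.85186974e+02]), 'orientation': array([-2.22075695e+00, -2.22072384e+00,  1.44776667e-03]), 'ft_force': array([ 0.69921173, -0.47304948,  0.78033945]), 'moment': array([ 0.00453041,  0.02376475, -0.0406383 ]), 'grasp_force': 0.0, 'width': 87.78345066338109}
```

View pics/s0.png

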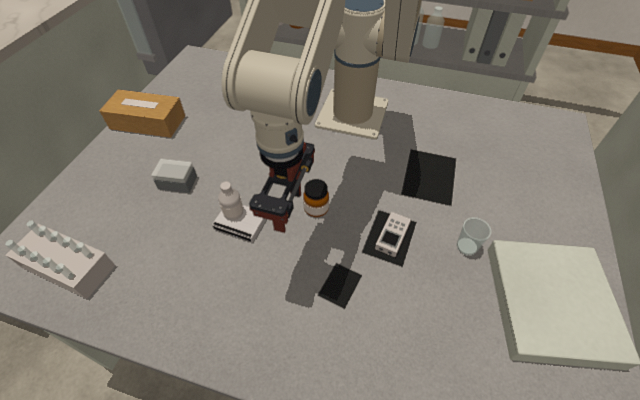

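View pics/d0.png

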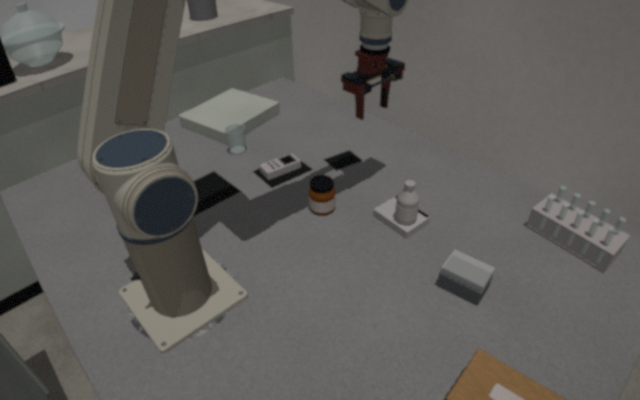

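The scene picture shows the bottle on the step at about (232,205), black trim at (236,233), and the jar at (316,197). The meter lies on its mat at (393,233) with the display towards the bottom of the image. The beaker is at (474,237), the tip box at (175,175), and there are other mats at (430,177) and (340,285). The side picture shows the bottle at (407,203), the step at (400,215) and the meter at (280,167).

```bash
python3 - <<'E'
from h import *
for n,pts in (('scene',[(232,187),(224,212),(247,232),(393,233),(397,220),(388,245),(381,258),(408,262),(316,188),(474,237),(175,170)]),('side',[(408,186),(407,205),(385,213),(280,167),(322,183),(236,140),(467,270)])):
    im,d,p=grab(n)
    for q in pts: print(n,q,np.round(depthpts(p,q,d)[0]),im[q[1],q[0]])
p=camera_params('wrist');print(np.round(np.array(p['extrinsics']),3).tolist(),np.array(p['camera_matrix']).round().tolist(),p['k1'])
grab('wrist','w0.png')
E
```

```text
scene (232, 187) [ 435. -260.   -0.] [145 139 132]
scene (224, 212) [ 563. -211.   59.] [121 111 102]
scene (247, 232) [ 583. -143.   23.] [172 164 155]
scene (393, 233) [480. 226.  32.] [82 81 77]
scene (397, 220) [430. 229.  24.] [178 168 157]
scene (388, 245) [518. 220.  29.] [159 152 142]
scene (381, 258) [543. 211.  -0.] [40 39 36]
scene (408, 262) [533. 279.  -2.] [150 144 136]
scene (316, 188) [438.   4.  90.] [30 26 27]
scene (474, 237) [421. 433.  19.] [138 139 131]
scene (175, 170) [ 470. -410.   64.] [174 168 159]
side (408, 186) [ 523. -210.  138.] [104  99  98]
side (407, 205) [ 513. -221.   91.] [96 90 88]
side (385, 213) [ 516. -155.   25.] [139 136 134]
side (280, 167) [453. 202.  30.] [125 120 117]
side (322, 183) [432.  -6.  88.] [20 21 21]
side (236, 140) [428. 391.  57.] [ 96 102 100]
side (467, 270) [ 454. -431.   67.] [119 120 117]
[[1.0, -0.0, -0.001, 625.423], [-0.0, -0.954, -0.299, 82.304], [-0.001, 0.299, -0.954, 383.237], [0.0, 0.0, 0.0, 1.0]] [[321.0, 0.0, 318.0], [0.0, 321.0, 196.0], [0.0, 0.0, 1.0]] 0.013537277093456368
```

View pics/w0.png

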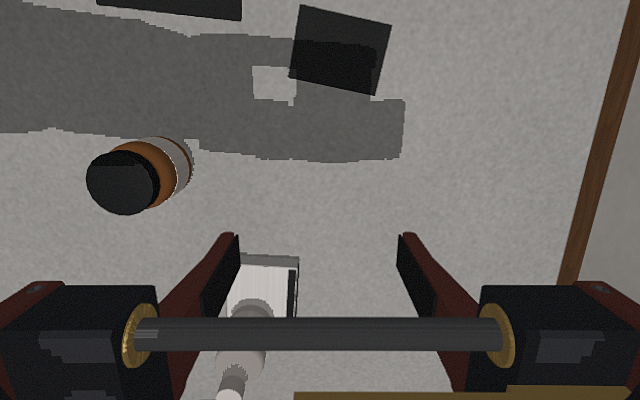

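The wrist picture shows the step at about (265,290) with its trim on the right (the +x side), and the bottle below it. I'll move the camera over for a clean look at the step and bottle.

```bash
python3 -m creep '{"delta_pos":[[-0.02,-0.026,-0.005],[-0.02,-0.026,-0.005],[-0.02,-0.026,-0.005],[-0.02,-0.026,-0.005],[0,0,0],[0,0,0]],"twist":[[0,0,0],[0,0,0],[0,0,0],[0,0,0],[0,0,0],[0,0,0]]}' 1; python3 - <<'E'
from h import *
np.savez('w1.npz',*grab('wrist','w1.png')[:2],E=camera_params('wrist')['extrinsics']); 
im,d,p=grab('scene')
import pickle; pickle.dump((im,d,p),open('s1.pkl','wb')); pickle.dump(grab('wrist'),open('w1.pkl','wb')); pickle.dump(grab('side'),open('d1.pkl','wb'))
big=lambda im,x,y,w,h,k:cv2.resize(im[y:y+h,x:x+w,::-1],None,fx=k,fy=k,interpolation=cv2.INTER_NEAREST)
s=pickle.load(open('d1.pkl','rb'))[0]
a=big(im,200,160,200,150,3);a=np.vstack([a[:290],big(im,350,170,200,100,3)[:300]])[:590]
cv2.imwrite('pics/c1.png',a)
E
```

```text
t: 0.75
ee_pos: [520.3, -80.8, 206.4]
orientation: [2.223, 2.219, 0.001]
ft_force: [0.3, 0.2, -0.3]
width: 87.7
grasp_force: 0.0
```

View pics/w1.png

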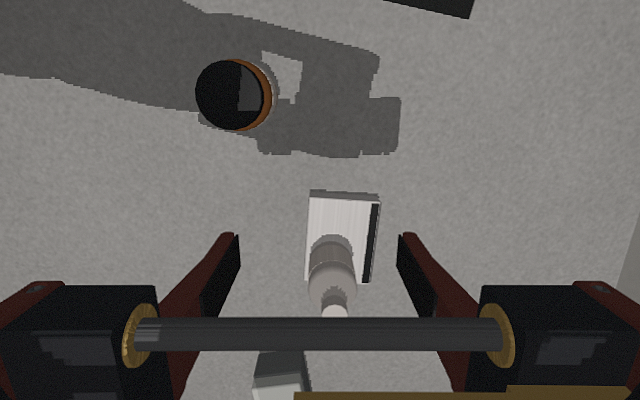

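The wrist view shows the step top with corners at about (309,196), (380,201) and (369,283), the trim along its right edge, the bottle at (332,270), its cap at (334,311), and the jar at (232,95).

```bash
cat > m1.py <<'E'
from h import *; import pickle
def cloud(im,d,p):
    v,u=np.mgrid[0:400,0:640]; uv=np.c_[u.ravel(),v.ravel()]
    return depthpts(p,uv,d).reshape(400,640,3)
if __name__=='__main__':
    for f,lo in (('w1.pkl',0),('s1.pkl',0),('d1.pkl',0)):
        im,d,p=pickle.load(open(f,'rb')); P=cloud(im,d,p); ok=d>0
        x,y,z=P[...,0],P[...,1],P[...,2]
        reg=ok&(abs(x-515)<110)&(abs(y+205)<110)
        top=reg&(z>19)&(z<30); q=P[top]
        print(f,'step n',len(q),'z',np.median(q[:,2]),'x',np.percentile(q[:,0],[1,99]),'y',np.percentile(q[:,1],[1,99]))
        print('  rect',cv2.minAreaRect(q[:,:2].astype(np.float32)))
        b=reg&(z>45)&(z<93)&(abs(x-520)<50)&(y<-150); q=P[b]
        if len(q)>10:
            A=np.c_[2*q[:,:2],np.ones(len(q))]
            from scipy.optimize import least_squares as L
            r=L(lambda c:np.hypot(q[:,0]-c[0],q[:,1]-c[1])-28,[520,-210],loss='soft_l1').x; print('  body',len(q),r)
        c=reg&(z>128)&(z<150); q=P[c]; q=q[abs(q[:,0]-520)<40] if len(q) else q
        if len(q): print('  cap',len(q),q.mean(0),q[:,2].max(),np.percentile(q[:,:2],[2,98],axis=0))
    for f in('s1.pkl','d1.pkl'):
        im,d,p=pickle.load(open(f,'rb')); P=cloud(im,d,p); x,y,z=P[...,0],P[...,1],P[...,2]
        m=(d>0)&(abs(x-480)<110)&(abs(y-222)<90)&(z>15)&(z<40); q=P[m]
        print(f,'meter',len(q),np.median(q,0),cv2.minAreaRect(q[:,:2].astype(np.float32)),np.median(q[:,2]))
        m=(d>0)&(abs(x-480)<130)&(abs(y-222)<110)&(im.max(2)<70)&(z<12);q=P[m]
        print('  mat',len(q),cv2.minAreaRect(q[:,:2].astype(np.float32)),np.median(q[:,2]))
E
python3 m1.py
```

```text
w1.pkl step n 4251 z 23.87268876155423 x [503.62057345 595.7106286 ] y [-238.803164   -121.19065489]
  rect ((550.2489624023438, -181.60784912109375), (120.04025268554688, 92.49458312988281), 85.85836791992188)
  body 929 [ 535.76114603 -204.98052308]
  cap 399 [ 535.55460636 -197.57287613  136.53030264] 140.49623399465895 [[ 523.33746572 -204.53191169]
 [ 547.72901006 -191.81241294]]
s1.pkl step n 951 z 23.691051498895263 x [507.38702484 597.75296984] y [-241.15362028 -121.16867909]
  rect ((550.4243774414062, -181.4872283935547), (121.38408660888672, 93.19903564453125), 86.76158142089844)
  body 258 [ 535.29896282 -205.13858015]
  cap 92 [ 538.20525379 -202.9772304   137.12335434] 142.14650369449282 [[ 525.13092811 -215.62858872]
 [ 548.54175506 -192.04255802]]
d1.pkl step n 627 z 24.74953935846702 x [498.11931153 588.11826007] y [-245.77411711 -123.65095295]
  rect ((546.3348999023438, -182.53781127929688), (124.32685852050781, 93.36784362792969), 85.15608215332031)
  body 352 [ 534.07186393 -205.67244972]
  cap 97 [ 530.59568367 -207.74380283  137.3056151 ] 142.9797030429704 [[ 521.0811702  -218.64547869]
 [ 545.72515351 -194.82304501]]
s1.pkl meter 842 [478.55188897 225.42930032  27.95208966] ((471.4491882324219, 225.76214599609375), (55.84629821777344, 118.0454330444336), 80.23194885253906) 27.95208965776709
  mat 1078 ((511.38702392578125, 207.38345336914062), (132.92962646484375, 243.09329223632812), 72.65770721435547) 1.6201186023998844
d1.pkl meter 534 [463.92832481 215.15969783  28.81080859] ((469.77459716796875, 222.85275268554688), (62.57450866699219, 117.84194946289062), 80.21192169189453) 28.81080859434269
  mat 506 ((506.80230712890625, 195.71987915039062), (110.25555419921875, 241.12408447265625), 74.42668151855469) 3.1313163916885287
```

```bash
python3 -m creep '{"delta_pos":[[-0.031,0.004,0],[-0.031,0.004,0],[-0.031,0.004,0],[-0.031,0.003,0],[0,0,0.027],[0,0,0.027],[0,0,0.027],[0,0,0.027],[0,0,0.027],[0,0,0],[0,0,0]],"twist":[[0,0,0],[0,0,0],[0,0,0],[0,0,0],[0,0,0],[0,0,0],[0,0,0],[0,0,0],[0,0,0],[0,0,0],[0,0,0]]}' 1; python3 -m creep '{"delta_pos":[[0,0,0],[0,0,0],[0,0,0],[0,0,0],[0,0,0],[0,0,0]],"twist":[[0,0,0],[0,0,0],[0,0,0],[0,0,0],[0,0,0],[0,0,0]]}' 0
```

```text
t: 1.87
ee_pos: [535.5, -203.1, 69.5]
orientation: [-2.218, -2.22, 0.002]
ft_force: [0.8, 0.6, 0.4]
width: 87.6
grasp_force: 0.0
t: 2.37
ee_pos: [536.3, -204.1, 71.6]
orientation: [2.221, 2.221, 0.001]
ft_force: [0.5, 1.1, -0.2]
width: 51.2
grasp_force: 0.0
```

```bash
python3 -m creep '{"delta_pos":[[0,0,0],[0,0,0],[0,0,0]],"twist":[[0,0,0],[0,0,0],[0,0,0]]}' 0;python3 - <<'E'
from h import *
grab('wrist','w2.png')
E
```

```text
t: 2.62
ee_pos: [535.8, -204.0, 70.9]
orientation: [-2.221, -2.221, 0.0]
ft_force: [-1.3, -0.6, -0.4]
width: 38.2
grasp_force: 25.3
```

View pics/w2.png

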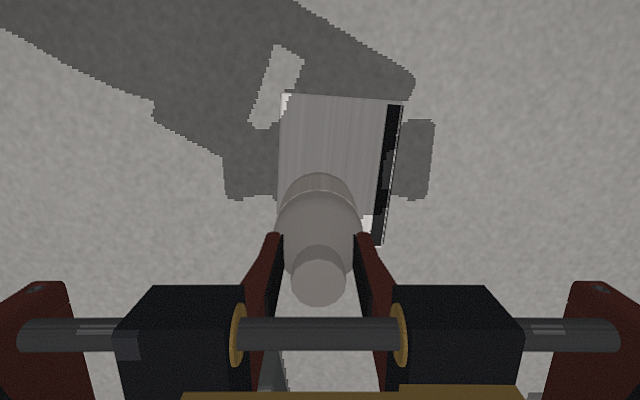

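The fingers have closed to 38 mm, narrower than the 56 mm body, so I'll measure where the bottle is now.

```bash
python3 - <<'E'
from m1 import *
from scipy.optimize import least_squares as L
im,d,p=grab('side','d2.png'); s=grab('scene'); w=grab('wrist')
for n,(i,d,p) in(('side',(im,d,p)),('scene',s),('w',w)):
    P=cloud(i,d,p);x,y,z=P[...,0],P[...,1],P[...,2]
    for lo,hi in((30,45),(45,60),(60,75),(75,90),(90,105),(105,120),(120,135),(135,160)):
        # light, low saturation pixels near bottle
        m=(d>0)&(abs(x-535)<45)&(abs(y+205)<50)&(z>lo)&(z<hi)&(i.min(2)>70)&(i.max(2).astype(int)-i.min(2)<35)
        q=P[m]
        if len(q)>8: print(n,lo,len(q),np.percentile(q[:,0],[5,95]).round(),np.percentile(q[:,1],[5,95]).round())
cv2.imwrite('pics/d2c.png',cv2.resize(im[130:250,330:490,::-1],None,fx=5,fy=5))
E
```

```text
side 30 95 [506. 538.] [-234. -194.]
side 45 102 [506. 537.] [-234. -191.]
side 60 107 [505. 536.] [-234. -192.]
side 75 111 [506. 537.] [-234. -192.]
side 90 122 [507. 542.] [-232. -201.]
side 105 75 [519. 547.] [-227. -214.]
side 120 26 [508. 535.] [-218. -193.]
side 135 26 [525. 542.] [-218. -201.]
scene 30 65 [531. 563.] [-218. -177.]
scene 45 70 [532. 564.] [-215. -177.]
scene 60 79 [531. 564.] [-214. -177.]
scene 75 89 [528. 563.] [-217. -177.]
scene 90 114 [522. 562.] [-212. -179.]
scene 105 74 [522. 563.] [-198. -185.]
scene 120 21 [527. 545.] [-199. -191.]
scene 135 27 [526. 546.] [-200. -193.]
w 30 218 [514. 556.] [-189. -177.]
w 45 352 [514. 558.] [-189. -177.]
w 60 410 [514. 558.] [-189. -177.]
w 75 619 [513. 559.] [-192. -177.]
w 90 1764 [515. 558.] [-195. -179.]
w 105 2334 [519. 554.] [-209. -186.]
w 120 565 [524. 548.] [-202. -192.]
w 135 2337 [525. 547.] [-215. -193.]
```

View pics/d2c.png

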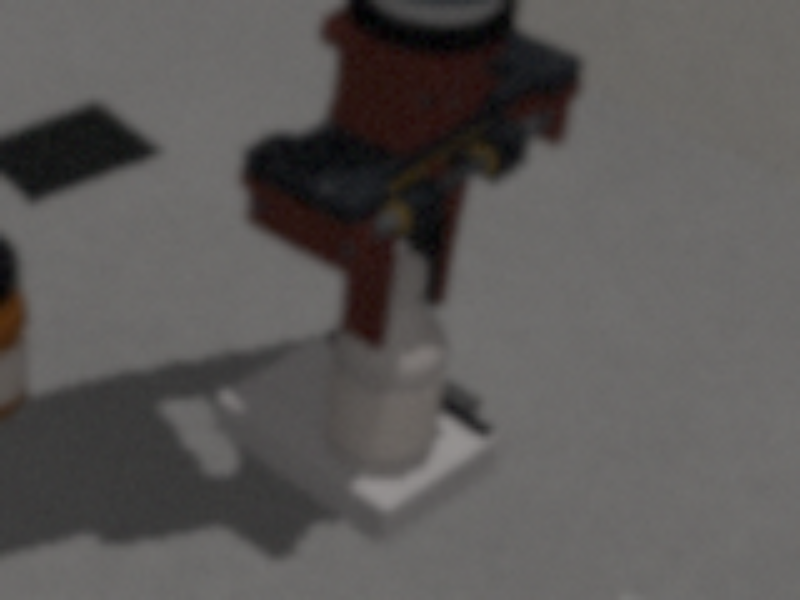

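The side crop shows the fingertips at about (370,345), on the bottle's shoulder and higher than the TCP reading implies. I'll measure the actual tip height.

```bash
python3 - <<'E'
from m1 import *
print(get_obs()['ee_pos'],get_obs()['width'],get_obs()['grasp_force'])
for n in('side','scene','wrist'):
    i,d,p=grab(n);P=cloud(i,d,p);r=i.astype(int)
    print(n,np.array(p['extrinsics'])[:3,3].round(1),np.array(p['extrinsics'])[2,:3].round(3))
    m=(d>0)&(r[...,0]>r[...,1]*1.6)&(r[...,0]>25)&(abs(P[...,0]-535)<60)&(abs(P[...,1]+205)<40); q=P[m]
    print(len(q),np.percentile(q[:,2],[0,1,3,10]).round(1))
    lo=q[q[:,2]<np.percentile(q[:,2],4)]; print(lo[:6].round(0).tolist())
E
```

```text
[ 535.87425228 -203.98419322   70.83142468] 38.66487637857715 25.406370274722576
side [-178.9 -670.6  751.5] [-0.023 -0.784 -0.621]
645 [112.8 117.4 122.9 144.4]
[[507.0, -200.0, 126.0], [504.0, -202.0, 125.0], [505.0, -204.0, 126.0], [507.0, -200.0, 120.0], [507.0, -203.0, 122.0], [508.0, -206.0, 123.0]]
scene [1052.5  200.2  854. ] [-0.    -0.626 -0.78 ]
381 [112.2 115.4 118.1 130.4]
[[513.0, -194.0, 119.0], [511.0, -192.0, 117.0], [514.0, -194.0, 116.0], [511.0, -193.0, 112.0], [563.0, -210.0, 115.0], [564.0, -206.0, 117.0]]
wrist [ 536.5 -121.7  268.7] [-0.     0.299 -0.954]
3700 [ 24.4 110.5 114.1 125. ]
[[559.0, -193.0, 107.0], [561.0, -193.0, 107.0], [509.0, -193.0, 109.0], [510.0, -193.0, 108.0], [511.0, -193.0, 109.0], [511.0, -193.0, 109.0]]
```

```bash
python3 - <<'E'
from m1 import *
for f in('s1.pkl','d1.pkl','w1.pkl'):
    i,d,p=pickle.load(open(f,'rb'));P=cloud(i,d,p);r=i.astype(int)
    m=(d>0)&(r[...,0]>r[...,1]*1.6)&(r[...,0]>20)&(abs(P[...,0]-520)<75)&(abs(P[...,1]+81)<50)&(P[...,2]>150); q=P[m]
    lo=q[q[:,2]<np.percentile(q[:,2],6)]; print(f,np.percentile(q[:,2],[0,1,3,6]).round(1),lo[:6].round(0).tolist())
    # black pads in wrist view
    m=(d>0)&(r.max(2)<45)&(abs(P[...,0]-520)<75)&(abs(P[...,1]+81)<50)&(P[...,2]>150); q=P[m]
    print('  black',np.percentile(q[:,2],[0,1,3,6]).round(1))
E
```

```text
s1.pkl [247.6 249.3 253.2 256. ] [[472.0, -69.0, 256.0], [474.0, -71.0, 254.0], [473.0, -69.0, 254.0], [476.0, -70.0, 253.0], [471.0, -70.0, 248.0], [475.0, -71.0, 249.0]]
  black [245.9 251.  260.5 276.8]
d1.pkl [249.1 252.3 259.2 269.4] [[566.0, -92.0, 267.0], [565.0, -90.0, 264.0], [569.0, -90.0, 260.0], [564.0, -94.0, 261.0], [566.0, -93.0, 257.0], [566.0, -90.0, 253.0]]
  black [245.9 252.3 261.  274.4]
w1.pkl [243.6 247.2 253.2 261.5] [[471.0, -69.0, 244.0], [471.0, -69.0, 244.0], [472.0, -69.0, 244.0], [473.0, -68.0, 246.0], [473.0, -68.0, 245.0], [474.0, -69.0, 244.0]]
  black [241.4 251.  266.5 283.2]
```

```bash
python3 - <<'E'
from m1 import *
i,d,p=grab('wrist');P=cloud(i,d,p)
for q in((320,334),(190,330),(180,292),(450,292),(60,292),(280,240),(245,300),(320,300),(320,392)): print(q,P[q[1],q[0]].round(),i[q[1],q[0]])
i,d,p=grab('side');P=cloud(i,d,p)
for c in((300,215),(470,130),(400,215),(365,330),(440,280)): 
    q=(330+c[0]//5,130+c[1]//5); print('side',c,P[q[1],q[0]].round(),i[q[1],q[0]])
E
```

```text
(320, 334) [ 537. -177.  204.] [53 53 54]
(190, 330) [ 508. -171.  210.] [28 29 32]
(180, 292) [ 500. -171.  195.] [21 22 25]
(450, 292) [ 571. -171.  195.] [16 20 20]
(60, 292) [ 463. -175.  189.] [46 26 25]
(280, 240) [ 517. -194.  115.] [ 8 11 17]
(245, 300) [ 510. -193.  168.] [45 26 22]
(320, 300) [ 537. -214.  139.] [116 112 108]
(320, 392) [ 537. -185.  213.] [87 72 47]
side (300, 215) [ 449. -208.  212.] [42 23 21]
side (470, 130) [ 552. -224.  216.] [34 28 20]
side (400, 215) [ 489. -234.  204.] [67 58 40]
side (365, 330) [ 507. -210.  116.] [40 20 17]
side (440, 280) [ 557. -217.  124.] [50 37 36]
```

Scene, side and wrist depth all put the real fingertips 37 mm behind the reported TCP. I'll allow for that: open, go down 36 mm, and regrip on the body.

```bash
python3 -m creep '{"delta_pos":[[0,0,0],[0,0,0],[0,0,0],[0,0,0],[0,0,0],[0,0,0],[0,0,0.012],[0,0,0.012],[0,-0.001,0.012],[0,0,0]],"twist":[[0,0,0],[0,0,0],[0,0,0],[0,0,0],[0,0,0],[0,0,0],[0,0,0],[0,0,0],[0,0,0],[0,0,0]]}' 1;  python3 -m creep '{"delta_pos":[[0,0,0],[0,0,0],[0,0,0],[0,0,0],[0,0,0],[0,0,0],[0,0,0]],"twist":[[0,0,0],[0,0,0],[0,0,0],[0,0,0],[0,0,0],[0,0,0],[0,0,0]]}' 0
```

```text
t: 3.9
ee_pos: [532.5, -203.1, 31.6]
orientation: [-2.218, -2.218, 0.003]
ft_force: [-1.2, 0.9, -0.7]
width: 87.7
grasp_force: 0.0
t: 4.48
ee_pos: [535.4, -204.1, 35.3]
orientation: [2.221, 2.221, 0.001]
ft_force: [1.0, 0.1, 2.3]
width: 54.9
grasp_force: 30.0
```

```bash
python3 -m creep '{"delta_pos":[[0,0,-0.02],[0,0,-0.02],[0,0,-0.02],[0.030,0.012,0],[0.030,0.012,0],[0.030,0.012,0],[0.030,0.012,0],[0.030,0.012,0],[0.030,0.012,0],[0,0,0.025],[0,0,0.025],[0,0,0.017],[0,0,0.010],[0,0,0.006],[0,0,0],[0,0,0]],"twist":[[0,0,0],[0,0,0],[0,0,0],[0,0,0],[0,0,0],[0,0,0],[0,0,0],[0,0,0],[0,0,0],[0,0,0],[0,0,0],[0,0,0],[0,0,0],[0,0,0],[0,0,0],[0,0,0]]}'
```

```text
t: 5.82
ee_pos: [607.4, -24.2, 12.3]
orientation: [2.222, 2.221, 0.001]
ft_force: [-0.7, -0.3, -0.8]
width: 55.2
grasp_force: 30.0
```

```bash
python3 -m creep '{"delta_pos":[[0,0,0.002],[0,0,0]],"twist":[[0,0,0],[0,0,0]]}'; python3 -m creep '{"delta_pos":[[0,0,0],[0,0,0],[0,0,0],[0,0,0],[0,0,0],[0,0,-0.03],[0,0,-0.04],[0,0,-0.04],[0,0,-0.04],[0.034,-0.016,-0.02],[0.034,-0.016,0],[0.034,-0.016,0],[0.034,-0.016,0],[0.034,-0.016,0],[0.034,-0.016,0],[0.034,-0.016,0],[0.034,-0.016,0],[0,0,0],[0,0,0],[0,0,0]],"twist":[[0,0,0],[0,0,0],[0,0,0],[0,0,0],[0,0,0],[0,0,0],[0,0,0],[0,0,0],[0,0,0],[0,0,0],[0,0,0],[0,0,0],[0,0,0],[0,0,0],[0,0,0],[0,0,0],[0,0,0],[0,0,0],[0,0,0],[0,0,0]]}' 1
python3 - <<'E'
from m1 import *
w=grab('wrist','w3.png'); pickle.dump(w,open('w3.pkl','wb'))
im,d,p=w;P=cloud(*w);x,y,z=P[...,0],P[...,1],P[...,2]
m=(d>0)&(z>20)&(z<40)&(abs(x-480)<110)&(abs(y-222)<70);q=P[m]
print('meter z',np.percentile(q[:,2],[2,50,98]),cv2.minAreaRect(q[:,:2].astype(np.float32)))
dk=m&(im.max(2)<90);
print('dark',P[dk].mean(0))
m=(d>0)&(z>-4)&(z<10)&(abs(x-480)<130)&(abs(y-222)<90)&(im.max(2)<60);q=P[m]
print('mat',np.median(q[:,2]),cv2.minAreaRect(q[:,:2].astype(np.float32)))
i,d,p=grab('scene');P=cloud(i,d,p);x,y,z=P[...,0],P[...,1],P[...,2]
m=(d>0)&(abs(x-607)<50)&(abs(y+24)<50)&(z>15);q=P[m];print('bottle',q[:,2].max(),q.mean(0),cv2.minAreaRect(q[:,:2].astype(np.float32)))
E
```

```text
t: 5.98
ee_pos: [607.5, -24.2, 10.5]
orientation: [2.221, 2.22, 0.001]
ft_force: [-0.1, 0.5, -2.3]
width: 54.6
grasp_force: 30.0
t: 7.65
ee_pos: [479.4, 247.1, 179.5]
orientation: [2.22, 2.222, -0.0]
ft_force: [-0.1, -0.1, 0.1]
width: 88.3
grasp_force: 0.0
meter z [24.96498082 28.136587   29.81521174] ((470.98828125, 225.30589294433594), (56.6654167175293, 115.94954681396484), 80.19642639160156)
dark [487.74270807 224.99112899  28.63171788]
mat 1.8635283369142996 ((506.986083984375, 215.72235107421875), (109.7891845703125, 215.569091796875), 84.22871398925781)
bottle 117.01052222365888 [619.98072427 -18.56902812  71.26083594] ((612.6748657226562, -21.925827026367188), (46.58370590209961, 56.1553840637207), 30.068553924560547)
```

View pics/w3.png

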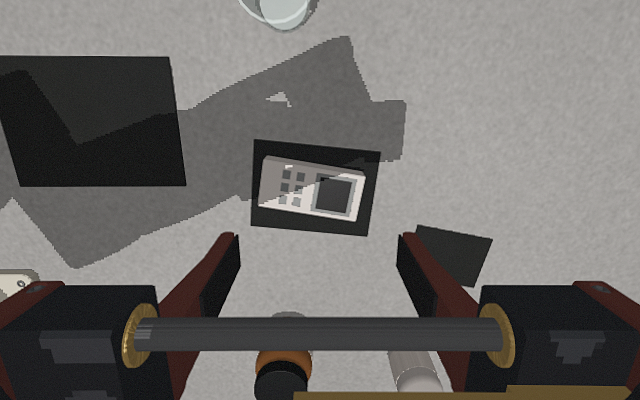

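The wrist view shows the meter centred at about (313,188), head to the right, with mat corners (254,139), (381,153), (368,236) and (251,225). The bottle stands on the bench. Next I'll yaw and tilt the tool 45° so one grip works for both picking and standing the meter.

```bash
python3 -m creep '{"delta_pos":[[0,0,0],[0,0,0],[0,0,0],[0,0,0],[0,0,0],[0,0,0],[0,0,0],[0,0,0],[0,0,0],[0,0,0],[0,0,0],[0,0,0],[0,0,0],[0,0,0],[0,0,0],[0,0,0],[0,0,0],[0,0,0],[0,0,0],[0,0,0]],"twist":[[0,0,-6.7],[0,0,-6.7],[0,0,-6.7],[0,0,-6.7],[0,0,-6.7],[0,0,-6.7],[0,0,-6.7],[0,0,-6.7],[0,0,-6.7],[0,0,-6.7],[0,0,-6.7],[0,0,-6.5],[0,6.5,0],[0,6.5,0],[0,6.5,0],[0,6.5,0],[0,6.5,0],[0,6.5,0],[0,6,0],[0,0,0]]}' 1
cat > st.py <<'E'
from m1 import *
from scipy.spatial.transform import Rotation as R
def tool(): 
    o=get_obs(); return np.array(o['ee_pos']),R.from_rotvec(o['orientation']).as_matrix(),o
def delta(target): # world target of reported TCP -> tool axes
    p,M,o=tool(); return M.T@(np.array(target)-p)
def rotto(Mt):
    p,M,o=tool(); return np.degrees(R.from_matrix(M.T@Mt).as_rotvec())
E
python3 - <<'E'
from st import *
im,d,pp=pickle.load(open('w3.pkl','rb'))
c=plane(pp,[(254,139),(381,153),(368,236),(251,225)],3);print('mat',c.round(1).tolist(),c.mean(0))
p,M,o=tool(); print(p,M.round(3).tolist(),o['qpos'].round(2))
print('to standoff',delta((505.9,219.3,44.4)))
a=np.radians(-9.8);mx=np.array([np.cos(a),np.sin(a),0]);Z=np.array([0,0,1.]);tz=-(mx+Z)/2**.5;ty=np.cross(Z,mx)
print(rotto(np.c_[np.cross(ty,tz),ty,tz]))
E
```

```text
t: 9.42
ee_pos: [480.5, 244.6, 175.2]
orientation: [-0.208, -2.34, -0.083]
ft_force: [-2.0, -0.2, -0.9]
width: 87.7
grasp_force: 0.0
mat [[406.0, 280.6, 3.0], [554.0, 264.3, 3.0], [543.8, 158.1, 3.0], [395.9, 173.1, 3.0]] [474.92450619 219.03329001   3.        ]
[480.46083159 244.57477391 175.20574647] [[-0.69, 0.175, -0.703], [0.124, 0.985, 0.123], [0.713, -0.003, -0.701]] [ 0.26  0.73  1.38  0.31  1.77 -1.19]
to standoff [-113.99815571  -20.08194595   70.69119279]
[ 0.08398599 -0.50671741 -0.30173414]
```

```bash
python3 -m creep '{"delta_pos":[[-0.0285,-0.005,0.018],[-0.0285,-0.005,0.018],[-0.0285,-0.005,0.018],[-0.0285,-0.005,0.017],[0,0,0],[0,0,0],[0,0,0]],"twist":[[0,0,0],[0,0,0],[0,0,0],[0,0,0],[0,0,0],[0,0,0],[0,0,0]]}' 1
python3 - <<'E'
from st import *
p,M,o=tool(); print(p,o['qpos'].round(2)); print('to grasp',delta((450.1,228.9,-12.2)))
# finger tips in tool coords
for n in('wrist','scene','side'):
    i,d,pp=grab(n,'w4.png' if n=='wrist' else None);P=cloud(i,d,pp);r=i.astype(int)
    L=(P-p)@M
    m=(d>0)&(r[...,0]>r[...,1]*1.5)&(r[...,0]>20)&(abs(L[...,0])<35)&(abs(L[...,1])<70)&(L[...,2]>-75)&(L[...,2]<5)
    q=L[m]
    if len(q)>5:
        e=q[q[:,2]>q[:,2].max()-5];print(n,len(q),'tip tool z',np.sort(q[:,2])[-8:].round(),e.mean(0).round(1))
        for s in(-1,1):
            e=q[q[:,1]*s>20]
            if len(e): print('  side',s,e[:,2].max().round(),np.percentile(e,[2,98],axis=0).round().tolist())
E
```

```text
t: 10.0
ee_pos: [506.5, 222.5, 50.6]
orientation: [-0.202, -2.351, -0.085]
ft_force: [0.1, 0.5, 0.5]
width: 87.9
grasp_force: 0.0
[506.53503931 222.53154365  50.55514901] [ 0.22  0.9   1.35  0.27  1.63 -1.27]
to grasp [-4.09197025 -3.42268194 84.47023531]
wrist 1173 tip tool z [-38. -38. -37. -37. -37. -37. -37. -36.] [ 10.1   2.4 -39.7]
  side -1 -37.0 [[9.0, -53.0, -74.0], [11.0, -46.0, -39.0]]
  side 1 -36.0 [[9.0, 45.0, -74.0], [11.0, 52.0, -40.0]]
side 74 tip tool z [-44. -44. -43. -42. -42. -41. -41. -40.] [  3.9 -53.2 -42.3]
  side -1 -40.0 [[-5.0, -57.0, -74.0], [13.0, -50.0, -41.0]]
  side 1 -47.0 [[7.0, 41.0, -73.0], [12.0, 48.0, -48.0]]
```

View pics/w4.png

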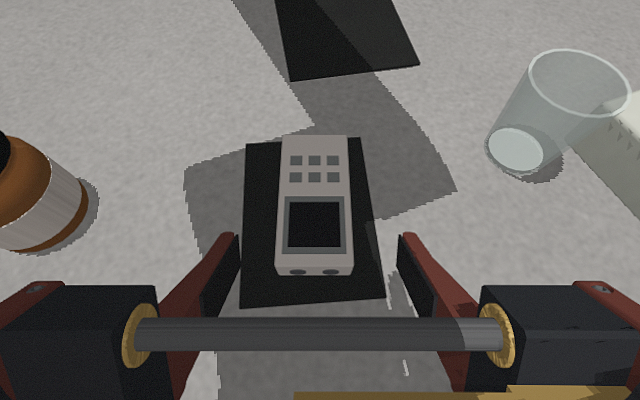

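The picture shows the meter centred between the fingers, foot up at (315,140), display at (314,225), head at (314,268), parallel to the tool. Going in.

```bash
python3 -m creep '{"delta_pos":[[-0.002,-0.001,0.020],[-0.002,-0.001,0.020],[0,-0.001,0.020],[0,0,0.016],[0,0,0.007],[0,0,0],[0,0,0],[0,0,0]],"twist":[[0,0,0],[0,0,0],[0,0,0],[0,0,0],[0,0,0],[0,0,0],[0,0,0],[0,0,0]]}' 1
python3 - <<'E'
from st import *
p,M,o=tool(); print(p-37*M[:,2],'to grasp',delta((450.1,228.9,-12.2)),o['ft_force'])
E
```

```text
t: 10.82
ee_pos: [451.9, 229.3, -11.9]
orientation: [-0.201, -2.352, -0.085]
ft_force: [-0.2, -0.2, -0.2]
width: 87.6
grasp_force: 0.0
[477.62572658 224.85144839  14.37551039] to grasp [ 0.97554527 -0.72603721  1.45562804] [-0.20893281 -0.20529718 -0.20448814]
```

```bash
python3 -m creep '{"delta_pos":[[0,0,0],[0,0,0],[0,0,0],[0,0,0],[0,0,0],[0,0,0],[0,0,0],[0,0,0]],"twist":[[0,0,0],[0,0,0],[0,0,0],[0,0,0],[0,0,0],[0,0,0],[0,0,0],[0,0,0]]}' 0; python3 -m creep '{"delta_pos":[[0.007,0,-0.007],[0.014,0,-0.014],[0.020,0,-0.020],[0.020,0,-0.020],[0.020,0,-0.020],[0.020,0,-0.020],[0.020,0,-0.020],[0,0,0],[0,0,0]],"twist":[[0,0,0],[0,0,0],[0,0,0],[0,0,0],[0,0,0],[0,0,0],[0,0,0],[0,0,0],[0,0,0]]}'
python3 - <<'E'
from st import *
w=grab('wrist','w5.png');im,d,pp=w;p,M,o=tool();P=cloud(*w);L=(P-p)@M
print(p,M.round(3).tolist(),o['qpos'].round(2))
# display face points: plane fit in tool frame
c=[(290+i,y) for i in range(0,50,3) for y in range(60,330,4)]
u=np.array(c);q=L[u[:,1],u[:,0]];r=M.T@np.array([0,0,1])
print(np.c_[u[::18],q[::18].round()].tolist()[:40])
E
```

```text
t: 11.48
ee_pos: [450.4, 228.9, -12.9]
orientation: [-0.201, -2.349, -0.083]
ft_force: [1.3, -0.9, 0.6]
width: 56.0
grasp_force: 30.0
t: 12.23
ee_pos: [451.2, 229.2, 159.8]
orientation: [-0.201, -2.353, -0.085]
ft_force: [-1.5, -0.2, -1.6]
width: 55.6
grasp_force: 30.0
[450.31014089 228.93693751 158.51089985] [[-0.698, 0.17, -0.696], [0.12, 0.985, 0.12], [0.706, 0.0, -0.708]] [ 0.25  0.7   1.48  0.29  1.7  -1.23]
[[290.0, 60.0, 134.0, -45.0, 361.0], [290.0, 132.0, 32.0, -38.0, 252.0], [290.0, 204.0, 25.0, -15.0, -35.0], [290.0, 276.0, -2.0, -13.0, -64.0], [293.0, 76.0, 108.0, -38.0, 327.0], [293.0, 148.0, 51.0, -15.0, -8.0], [293.0, 220.0, 19.0, -13.0, -42.0], [293.0, 292.0, -8.0, -12.0, -67.0], [296.0, 92.0, 85.0, -32.0, 305.0], [296.0, 164.0, 44.0, -13.0, -17.0], [296.0, 236.0, 12.0, -11.0, -48.0], [296.0, 308.0, -12.0, -10.0, -74.0], [299.0, 108.0, 63.0, -27.0, 283.0], [299.0, 180.0, 36.0, -11.0, -25.0], [299.0, 252.0, 6.0, -10.0, -54.0], [299.0, 324.0, 27.0, -5.0, -133.0], [302.0, 124.0, 42.0, -22.0, 263.0], [302.0, 196.0, 28.0, -9.0, -30.0], [302.0, 268.0, 1.0, -8.0, -61.0], [305.0, 68.0, 121.0, -20.0, 339.0], [305.0, 140.0, 22.0, -17.0, 243.0], [305.0, 212.0, 22.0, -7.0, -38.0], [305.0, 284.0, -5.0, -6.0, -65.0], [308.0, 84.0, 97.0, -15.0, 316.0], [308.0, 156.0, 47.0, -6.0, -12.0], [308.0, 228.0, 15.0, -5.0, -45.0], [308.0, 300.0, -10.0, -5.0, -71.0], [311.0, 100.0, 74.0, -10.0, 293.0], [311.0, 172.0, 40.0, -4.0, -20.0], [311.0, 244.0, 9.0, -4.0, -51.0], [311.0, 316.0, -15.0, -3.0, -76.0], [314.0, 116.0, 52.0, -5.0, 272.0], [314.0, 188.0, 32.0, -2.0, -27.0], [314.0, 260.0, 4.0, -2.0, -58.0], [317.0, 60.0, 134.0, -1.0, 359.0], [317.0, 132.0, 32.0, -1.0, 250.0], [317.0, 204.0, 26.0, -0.0, -36.0], [317.0, 276.0, -2.0, -0.0, -63.0], [320.0, 76.0, 109.0, 4.0, 328.0], [320.0, 148.0, 52.0, 1.0, -9.0]]
```

View pics/w5.png

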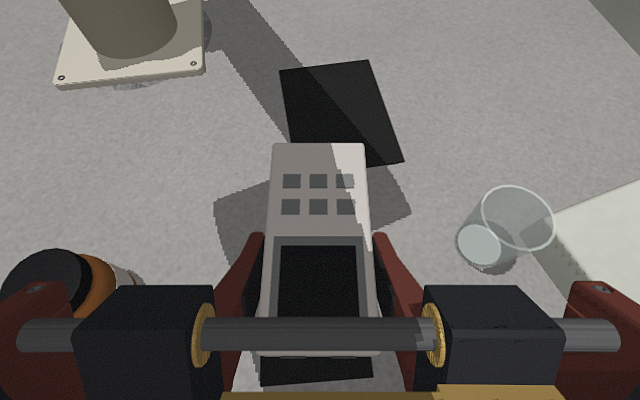

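The wrist view shows the meter held square, its foot edge at row 143 and columns 272–366, aligned with the tool. A half turn about the tool axis will bring it upright with the display facing +x.

```bash
python3 -m creep '{"delta_pos":[[0.014,0,-0.014],[0.014,0,-0.014],[0,0,0],[0,0,0],[0,0,0],[0,0,0],[0,0,0],[0,0,0],[0,0,0],[0,0,0],[0,0,0],[0,0,0],[0,0,0],[0,0,0],[0,0,0],[0,0,0],[0,0,0],[0,0,0],[0,0,0],[0,0,0]],"twist":[[0,0,0],[0,0,0],[0,0,7],[0,0,7],[0,0,7],[0,0,7],[0,0,7],[0,0,7],[0,0,7],[0,0,7],[0,0,7],[0,0,7],[0,0,7],[0,0,7],[0,0,7],[0,0,7],[0,0,7],[0,0,7],[0,0,7],[0,0,7]]}'; python3 -m creep '{"delta_pos":[[0,0,0],[0,0,0],[0,0,0],[0,0,0],[0,0,0],[0,0,0],[0,0,0],[0,0,0],[0,0,0]],"twist":[[0,0,7],[0,0,7],[0,0,7],[0,0,7],[0,0,7],[0,0,7],[0,0,7],[0,0,5],[0,0,0]]}'
cat > tgt.py <<'E'
from st import *
a=np.radians(-4);Xs=np.array([np.cos(a),np.sin(a),0]);Z=np.array([0,0,1.]);tz=-(Xs+Z)/2**.5;ty=np.cross(Xs,Z)
Mt=np.c_[np.cross(ty,tz),ty,tz]
F=np.array([45.8,0.3,4.5]) # foot in tool
C=np.array([549.5,-182,25])
E
python3 - <<'E'
from tgt import *
p,M,o=tool(); print(p,M.round(3).tolist(),o['qpos'].round(2),'rot',rotto(Mt).round(2))
T=C+40*Z-Mt@F; print('target TCP +40',T,'delta',delta(T).round(1))
E
```

```text
t: 13.95
ee_pos: [449.3, 228.7, 196.1]
orientation: [-2.393, -0.962, 0.914]
ft_force: [0.2, -0.3, -1.6]
width: 55.5
grasp_force: 30.0
t: 14.7
ee_pos: [449.4, 228.7, 196.2]
orientation: [-2.833, 0.248, 1.179]
ft_force: [-0.6, -0.2, -0.5]
width: 55.7
grasp_force: 30.0
[449.36575773 228.67045351 196.24067112] [[0.694, -0.172, -0.699], [-0.124, -0.985, 0.12], [-0.709, 0.004, -0.705]] [0.25 0.65 1.46 0.3  1.76 1.94] rot [-4.04  0.18 -4.33]
target TCP +40 [ 520.38855516 -179.6635969   100.56747109] delta [167.8 389.6 -31. ]
```

```bash
python3 -m creep '{"delta_pos":[[0.009,0.035,-0.009],[0.009,0.035,-0.009],[0.009,0.035,-0.009],[0.009,0.036,-0.009],[0.009,0.036,-0.009],[0.009,0.036,-0.009],[0.009,0.036,-0.009],[0.009,0.036,-0.009],[0.009,0.035,-0.009],[0.009,0.035,-0.009],[0.010,0.035,-0.009],[0,0,0],[0,0,0],[0,0,0]],"twist":[[0,0,0],[0,0,0],[0,0,0],[0,0,0],[0,0,0],[0,0,0],[0,0,0],[0,0,0],[0,0,0],[0,0,0],[0,0,0],[-4.1,0,-4.3],[0,0,0],[0,0,0]]}'
python3 - <<'E'
from tgt import *
p,M,o=tool(); print(p,o['qpos'].round(2),'rot',rotto(Mt).round(2))
T=C+40*Z-Mt@F; print('delta +40',delta(T).round(1))
for n in('scene','side'):
    w=grab(n);P=cloud(*w);i,d,_=w;S=(P-C)@np.c_[Xs,np.cross(Z,Xs),Z]
    pickle.dump(w,open(n+'_6.pkl','wb'))
    m=(d>0)&(np.linalg.norm((P-(p+M@F+58*Z)),axis=2)<75)&(i.min(2)>60)&(i.max(2).astype(int)-i.min(2)<40); q=S[m]
    print(n,len(q),np.percentile(q,[1,5,50,95,99],axis=0).round(1).tolist())
im=pickle.load(open('scene_6.pkl','rb'))[0]
cv2.imwrite('pics/s6.png',cv2.resize(im[130:260,180:340,::-1],None,fx=4,fy=4))
E
```

```text
t: 15.87
ee_pos: [522.0, -178.4, 196.0]
orientation: [-2.872, 0.094, 1.193]
ft_force: [-0.6, 0.7, -0.7]
width: 55.7
grasp_force: 30.0
[ 522.04797021 -178.42179854  195.97374845] [-0.27  0.76  1.26 -0.14  1.9   1.38] rot [-0.1   0.12  0.27]
delta +40 [66.5  1.8 68.4]
scene 255 [[-11.5, -25.3, 135.2], [-10.0, -22.5, 140.9], [-0.0, 6.9, 248.0], [13.3, 30.0, 250.2], [14.6, 30.5, 250.5]]
side 1176 [[-15.0, -36.2, 136.6], [-14.2, -28.2, 142.7], [-11.5, -7.0, 203.1], [10.4, 25.6, 249.4], [30.8, 29.8, 250.6]]
```

View pics/s6.png

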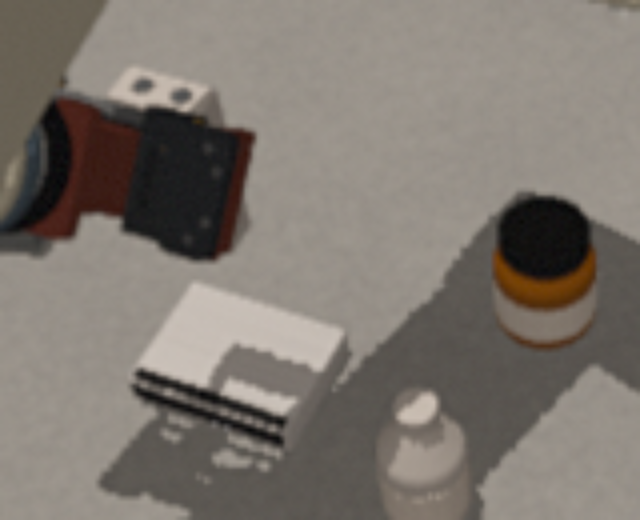

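The scene crop shows the meter held upright above and behind the clear step in the image, with its head end at about (165,90). The step's trim is at (210,405), and the bottle (420,450) and jar (545,270) are undisturbed. I'll check the tilt and the step centre before lowering.

```bash
python3 - <<'E'
from tgt import *
B=np.c_[Xs,np.cross(Z,Xs),Z]
for n in('scene','side'):
    w=pickle.load(open(n+'_6.pkl','rb'));i,d,_=w;P=cloud(*w);S=(P-C)@B
    m=(d>0)&(abs(S[...,0])<80)&(abs(S[...,1])<90)&(abs(S[...,2])<5);q=P[m]
    r=cv2.minAreaRect(q[:,:2].astype(np.float32));print(n,'step',r,np.median(S[m][:,2]))
    wm=(i.min(2)>50)&(i.max(2).astype(int)-i.min(2)<40)
    if n=='side':
        m=(d>0)&wm&(abs(S[...,0]+11)<8)&(abs(S[...,1])<24)&(S[...,2]>138)&(S[...,2]<245);q=S[m]
        print('back face fit x=a+by+cz',np.linalg.lstsq(np.c_[np.ones(len(q)),q[:,1],q[:,2]-190],q[:,0],rcond=None)[0],len(q))
    m=(d>0)&wm&(abs(S[...,0])<25)&(abs(S[...,1])<40)&(S[...,2]>240)&(S[...,2]<256);q=S[m];print(' head',len(q),q.min(0).round(1),q.max(0).round(1),cv2.minAreaRect(q[:,:2].astype(np.float32)))
E
```

```text
scene step ((550.03759765625, -181.8284454345703), (121.40166473388672, 92.98015594482422), 85.56786346435547) -1.1946216350560235
 head 209 [-13.1 -28.6 240.4] [ 15.5  30.5 250.8] ((1.7089757919311523, 0.8814220428466797), (58.779354095458984, 28.41379165649414), 87.28406524658203)
side step ((545.6253662109375, -183.83872985839844), (121.83258819580078, 94.05810546875), 86.82613372802734) -0.0038860391895241264
back face fit x=a+by+cz [-1.23072769e+01 -6.85279055e-03  2.58011995e-03] 643
 head 222 [-15.3 -30.6 240. ] [ 13.5  27.7 251.4] ((-0.9667453765869141, -1.4916553497314453), (28.676475524902344, 58.346588134765625), 0.28415393829345703)
```

```bash
python3 -m creep '{"delta_pos":[[0.016,0.0015,0.018],[0.017,0,0.017],[0.017,0,0.017],[0.017,0,0.017],[0.014,0,0.014],[0.0057,0,0.0057],[0.0028,0,0.0028],[0,0,0],[0,0,0],[0,0,0]],"twist":[[0,0,0],[0,0,0],[0,0,0],[0,0,0],[0,0,0],[0,0,0],[0,0,0],[0,0,0],[0,0,0],[0,0,0]]}'
python3 - <<'E'
from tgt import *
f=[tool()[2]['ft_force']];print(f)
T=C-Mt@F; p,M,o=tool();print('world to go',T-p,'rot',rotto(Mt).round(2))
for n in('scene','side'):
    w=grab(n);i,d,_=w;P=cloud(*w);S=(P-C)@np.c_[Xs,np.cross(Z,Xs),Z]
    wm=(i.min(2)>50)&(i.max(2).astype(int)-i.min(2)<40)
    m=(d>0)&wm&(abs(S[...,0])<25)&(abs(S[...,1])<40)&(S[...,2]>110)&(S[...,2]<130);q=S[m];print(n,np.percentile(q[:,2],[50,90,98]),cv2.minAreaRect(q[:,:2].astype(np.float32)))
E
```

```text
t: 16.8
ee_pos: [522.0, -180.5, 70.4]
orientation: [-2.877, 0.096, 1.188]
ft_force: [0.1, -0.6, -0.4]
width: 55.6
grasp_force: 30.0
[array([ 0.05725244, -0.58600811, -0.41956236])]
world to go [-1.59866357  0.81795434 -9.84603798] rot [ 0.02 -0.13  0.18]
scene [122.64630376 124.9525827  125.98744501] ((2.2415714263916016, 0.12609100341796875), (56.99232864379883, 28.068321228027344), 89.93012237548828)
side [122.96123885 125.49852159 126.96848947] ((3.2935543060302734, 3.755695343017578), (70.94793701171875, 37.698814392089844), 85.5330581665039)
```

```bash
python3 -m creep '{"delta_pos":[[0.002,0,0.0035],[0.002,0,0.0025],[0,0,0],[0,0,0]],"twist":[[0,0,0],[0,0,0],[0,0,0],[0,0,0]]}'; for k in 1 2; do python3 -m creep '{"delta_pos":[[0.0007,0,0.0007],[0,0,0],[0,0,0]],"twist":[[0,0,0],[0,0,0],[0,0,0]]}'; done
```

```text
t: 17.23
ee_pos: [519.8, -180.2, 62.3]
orientation: [-2.875, 0.096, 1.191]
ft_force: [-0.1, 0.1, 2.5]
width: 56.1
grasp_force: 30.0
t: 17.48
ee_pos: [519.8, -180.2, 62.3]
orientation: [-2.875, 0.096, 1.191]
ft_force: [0.7, 0.3, 7.0]
width: 55.9
grasp_force: 30.0
t: 17.73
ee_pos: [519.9, -180.2, 62.3]
orientation: [-2.875, 0.096, 1.192]
ft_force: [0.1, 1.0, 13.1]
width: 56.1
grasp_force: 30.0
```

```bash
python3 -m creep '{"delta_pos":[[-0.0011,0,-0.0011],[0,0,0],[0,0,0]],"twist":[[0,0,0],[0,0,0],[0,0,0]]}'; python3 -m creep '{"delta_pos":[[0,0,0],[0,0,0],[0,0,0],[0,0,0],[0,0,0],[0,0,0],[0,0,0]],"twist":[[0,0,0],[0,0,0],[0,0,0],[0,0,0],[0,0,0],[0,0,0],[0,0,0]]}' 1;  python3 - <<'E'
from tgt import *
for n in('scene','side'):
    w=grab(n);i,d,_=w;P=cloud(*w);S=(P-C)@np.c_[Xs,np.cross(Z,Xs),Z]
    wm=(i.min(2)>50)&(i.max(2).astype(int)-i.min(2)<40)
    m=(d>0)&wm&(abs(S[...,0])<25)&(abs(S[...,1])<40)&(S[...,2]>105)&(S[...,2]<125);q=S[m];print(n,np.percentile(q[:,2],[50,90,98]),cv2.minAreaRect(q[:,:2].astype(np.float32)))
    if n=='side':
        m=(d>0)&wm&(abs(S[...,0]+11)<12)&(abs(S[...,1])<24)&(S[...,2]>8)&(S[...,2]<110);q=S[m]
        print('back face fit x=a+by+cz',np.linalg.lstsq(np.c_[np.ones(len(q)),q[:,1],q[:,2]-60],q[:,0],rcond=None)[0],len(q))
E
```

```text
t: 17.98
ee_pos: [519.9, -180.3, 62.3]
orientation: [-2.875, 0.096, 1.191]
ft_force: [0.5, 0.7, 6.5]
width: 55.6
grasp_force: 30.0
t: 18.57
ee_pos: [519.7, -180.3, 61.5]
orientation: [-2.875, 0.095, 1.191]
ft_force: [-0.1, -0.0, 0.4]
width: 88.1
grasp_force: 0.0
scene [114.5598387  116.49626158 117.31943058] ((0.020353317260742188, 0.15913772583007812), (57.33625411987305, 26.365093231201172), 89.92376708984375)
side [115.3804899  117.55786423 118.56911713] ((-2.7916908264160156, -1.6734962463378906), (29.184160232543945, 56.517452239990234), 0.5351484417915344)
back face fit x=a+by+cz [-1.50126593e+01 -2.57406009e-03  3.04007837e-03] 492
```

The meter stands centred. Backing off along the tool axis, then turning the tool upright.

```bash
python3 -m creep '{"delta_pos":[[0,0,-0.020],[0,0,-0.030],[0,0,-0.035],[0,0,-0.035],[0,0,-0.040],[0,0,0],[0,0,0],[0,0,0],[0,0,0],[0,0,0],[0,0,0],[0,0,0],[0,0,0],[0,0,0]],"twist":[[0,0,0],[0,0,0],[0,0,0],[0,0,0],[0,0,0],[0,6.5,0],[0,6.5,0],[0,6.5,0],[0,6.5,0],[0,6.5,0],[0,6.5,0],[0,6,0],[0,0,0],[0,0,0]]}' 1;  python3 - <<'E'
from tgt import *
from scipy.optimize import least_squares as L
p,M,o=tool();print(p,M.round(3).tolist(),o['qpos'].round(2))
for n in('scene','side'):
    w=grab(n);i,d,_=w;P=cloud(*w);x,y,z=P[...,0],P[...,1],P[...,2]
    m=(d>0)&(abs(x-610)<45)&(abs(y+22)<45)&(z>15)&(z<68);q=P[m]
    print(n,'bottle',len(q),L(lambda c:np.hypot(q[:,0]-c[0],q[:,1]-c[1])-28,[610,-22],loss='soft_l1').x)
    S=(P-C)@np.c_[Xs,np.cross(Z,Xs),Z]
    m=(d>0)&(abs(S[...,0])<25)&(abs(S[...,1])<40)&(S[...,2]>105)&(S[...,2]<125);q=S[m];print(n,np.percentile(q[:,2],[50,90,98]),cv2.minAreaRect(q[:,:2].astype(np.float32)))
E
```

```text
t: 19.83
ee_pos: [631.3, -188.1, 175.7]
orientation: [-3.137, 0.107, 0.002]
ft_force: [0.4, -0.3, -0.1]
width: 87.6
grasp_force: 0.0
[ 631.31055884 -188.14599925  175.73767106] [[0.998, -0.068, -0.001], [-0.068, -0.998, 0.003], [-0.001, -0.002, -1.0]] [-0.31  0.48  1.56  0.    1.1   1.33]
scene bottle 256 [607.1336144  -24.92523349]
scene [114.33710291 116.35557606 117.08978236] ((0.014237403869628906, 8.37357234954834), (40.30747985839844, 27.169992446899414), 88.90129852294922)
side bottle 294 [607.3593718  -26.48817709]
side [115.51324359 117.4481411  118.39277635] ((-3.7359542846679688, -1.6164379119873047), (28.11605453491211, 57.26239013671875), 0.9868770241737366)
```

```bash
python3 -m creep '{"delta_pos":[[-0.007,-0.032,0],[-0.007,-0.032,0],[-0.007,-0.032,0],[-0.007,-0.032,0],[-0.007,-0.033,0],[0,0,0],[0,0,0.033],[0,0,0.033],[0,0,0.033],[0,0,0.033],[0,0,0.032],[0,0,0],[0,0,0]],"twist":[[0,0,0],[0,0,0],[0,0,0],[0,0,0],[0,0,0],[0,0,0],[0,0,0],[0,0,0],[0,0,0],[0,0,0],[0,0,0],[0,0,0],[0,0,0]]}' 1; python3 -m creep '{"delta_pos":[[0,0,0],[0,0,0],[0,0,0],[0,0,0],[0,0,0],[0,0,0],[0,0,0]],"twist":[[0,0,0],[0,0,0],[0,0,0],[0,0,0],[0,0,0],[0,0,0],[0,0,0]]}' 0; python3 - <<'E'
from st import *
print('to mat',delta((475,219,70)),tool()[0])
E
```

```text
t: 21.02
ee_pos: [608.2, -24.8, 9.3]
orientation: [-3.137, 0.105, 0.007]
ft_force: [-0.1, 0.1, 1.0]
width: 87.8
grasp_force: 0.0
t: 21.6
ee_pos: [609.3, -24.9, 12.4]
orientation: [-3.138, 0.106, -0.003]
ft_force: [-1.5, -1.2, 6.8]
width: 55.5
grasp_force: 30.0
to mat [-150.26556499 -234.48800367  -57.34683867] [609.27496873 -24.93359507  12.3835287 ]
```

```bash
python3 -m creep '{"delta_pos":[[0,0,-0.020],[0,0,-0.020],[0,0,-0.020],[-0.0188,-0.0293,0],[-0.0188,-0.0293,0],[-0.0188,-0.0293,0],[-0.0188,-0.0293,0],[-0.0188,-0.0293,0],[-0.0188,-0.0293,0],[-0.0188,-0.0293,0],[-0.0188,-0.0293,0],[0,0,0.020],[0,0,0.020],[0,0,0.010],[0,0,0.004],[0,0,0],[0,0,0]],"twist":[[0,0,0],[0,0,0],[0,0,0],[0,0,0],[0,0,0],[0,0,0],[0,0,0],[0,0,0],[0,0,0],[0,0,0],[0,0,0],[0,0,0],[0,0,0],[0,0,0],[0,0,0],[0,0,0],[0,0,0]]}'; for k in 1 2 3; do python3 -m creep '{"delta_pos":[[0,0,0.001],[0,0,0],[0,0,0]],"twist":[[0,0,0],[0,0,0],[0,0,0]]}'; done
```

```text
t: 23.02
ee_pos: [474.6, 218.9, 18.0]
orientation: [-3.137, 0.107, -0.0]
ft_force: [-0.3, -0.1, -2.3]
width: 54.9
grasp_force: 30.0
t: 23.27
ee_pos: [474.8, 219.2, 17.4]
orientation: [-3.137, 0.107, -0.002]
ft_force: [-0.7, -0.4, -1.6]
width: 55.4
grasp_force: 30.0
t: 23.52
ee_pos: [474.3, 219.2, 15.9]
orientation: [-3.137, 0.106, -0.001]
ft_force: [0.3, 0.1, -2.4]
width: 55.7
grasp_force: 30.0
t: 23.77
ee_pos: [474.4, 219.3, 15.4]
orientation: [-3.137, 0.106, -0.001]
ft_force: [-2.6, -0.4, 6.1]
width: 54.9
grasp_force: 30.0
```

Contact at 6 N. I'll release, rise, and check everything.

```bash
python3 -m creep '{"delta_pos":[[0,0,0],[0,0,0],[0,0,0],[0,0,0],[0,0,0],[0,0,0],[0,0,0],[0,0,-0.025],[0,0,-0.035],[0,0,-0.035],[0,0,-0.035],[0,0,-0.035],[0,0,0],[0,0,0],[0,0,0]],"twist":[[0,0,0],[0,0,0],[0,0,0],[0,0,0],[0,0,0],[0,0,0],[0,0,0],[0,0,0],[0,0,0],[0,0,0],[0,0,0],[0,0,0],[0,0,0],[0,0,0],[0,0,0]]}' 1;  python3 - <<'E'
from tgt import *
from scipy.optimize import least_squares as L
for n in('scene','side'):
    w=grab(n,n+'7.png');i,d,_=w;P=cloud(*w);x,y,z=P[...,0],P[...,1],P[...,2]
    m=(d>0)&(abs(x-475)<45)&(abs(y-219)<45)&(z>15)&(z<68);q=P[m]
    print(n,'bottle',len(q),L(lambda c:np.hypot(q[:,0]-c[0],q[:,1]-c[1])-28,[475,219],loss='soft_l1').x,z[(d>0)&(np.hypot(x-475,y-219)<18)&(z<135)].max())
    S=(P-C)@np.c_[Xs,np.cross(Z,Xs),Z]
    m=(d>0)&(abs(S[...,0])<25)&(abs(S[...,1])<40)&(S[...,2]>105)&(S[...,2]<125);q=S[m];print(n,np.percentile(q[:,2],[50,90,98]),cv2.minAreaRect(q[:,:2].astype(np.float32)))
E
```

```text
t: 25.02
ee_pos: [473.7, 218.6, 179.3]
orientation: [-3.138, 0.106, 0.0]
ft_force: [-0.4, -1.0, 0.2]
width: 88.0
grasp_force: 0.0
scene bottle 260 [472.45994823 219.36531636] 119.88064076009198
scene [114.44300039 116.49791642 117.54352055] ((-0.7074489593505859, 0.14533424377441406), (27.381732940673828, 57.12861251831055), 0.0932123064994812)
side bottle 276 [472.46727769 217.89314821] 121.55467055546683
side [115.4118288  117.47334428 118.36266585] ((-3.669743537902832, -2.012514114379883), (57.42354965209961, 28.633703231811523), 89.1785888671875)
```

View pics/scene7.png

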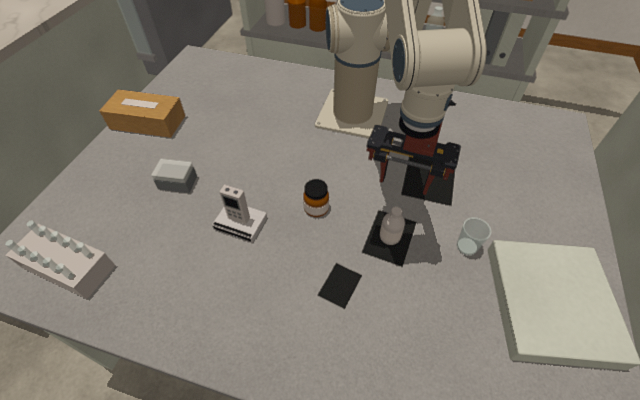

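The final scene view shows the meter upright on the step at (235,207), display towards the trim. The bottle is upright on the mat at (392,228), and the beaker, tip box and jar have not moved.

```bash
python3 -c "from workcell import close_job; print(close_job())"
```

```text
the job is handed in; nothing more can be done
None
```

The swap is done and handed in at about 25 s: the meter stands centred on the step with its display facing the black trim, the bottle stands upright on the mat within about 3 mm of its centre, and the beaker, tip box and jar did not move; the judge's result was not shown.

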